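# Lock the access panel of the test rig

## Robot

A 6-joint arm with a two-finger parallel gripper is mounted at the origin on the work surface. World frame = base frame: x ahead of the robot, y to its left, z up, the work surface at z = 0. Lengths are in m, angles in degrees, forces in N, time in s.
With the tool pointing down it reaches from about 0.35 to 0.875 m from the base axis. Payload 4.2 kg.
Tool frame: the origin (TCP) lies midway between the tips of the shut fingers; the grasp point (between the pads) lies 19 mm behind it; z points along the fingers, y is the line along which they close (so a half turn about z gives the same grasp; the last joint's range is limited). The gripper opens to 87 mm and grips with 3 to 60 N. Pads are 19 mm wide; open, the fingers measure 117 mm over their backs; the gripper's body (75 mm by 190 mm) begins 51 mm behind the grasp point.
Start: joints at [-51.417, 22.042, 0.453, 0, -68.411, -14.817], TCP at [0.252, -0.572, 0.223] pointing down, gripper open.
Joint ranges: [-179.83, 179.83], [-69.29, 118.12], [-61.27, 80.66], [-181.25, 117.63], [-171.15, -9.14], [-177.46, 177.46]. Speed limits (degrees/s): [159.86, 159.86, 180, 180, 180, 180].

## Interface

Orientations are given as a 3x3 rotation matrix whose columns are the frame's x, y, z axes.
In Python, from station import sense, capture, camera_params, finish_job gives the robot as it stands.
- The arm moves only by the tool drive_tool, never from a script. Its argument "rows" is a list of rows, each an object of numbers: "tx", "ty", "tz": the shift along the tool's x, y, z in cm; "ax", "ay", "az": the turn, a rotation vector about the tool's x, y, z in rad; "claw": the finger opening in cm, from 0 to 8.7. In form: [{"tx": .., "ty": .., "tz": .., "ax": .., "ay": .., "az": .., "claw": ..}, ...]. A call has 1 to 10 rows; each row shifts and turns the commanded pose from where the row before left it, along the tool's axes as they then stand; what a row does not reach is not made up. A row lasts 1/12 s, in which the tool goes at most 41.7 mm and 7.16 degrees, less where a joint would pass 70% of its speed; a pose out of reach is approached as far as the arm can. A call with a gripper value outside its range is refused whole. The fingers move at their own pace and stop on an object; the grip force is fixed at half the most. Time passes only in rows, so rows that do not move let the fingers close. It gives the time, the measured TCP pose, the force, the opening and the grip force at its end, in the units of the state.
- sense(): the state, without advancing time (a new reading comes with each control period).
- capture(name): name is "side" or "top" or "wrist"; returns (picture, depth): 480x640x3 uint8, red, green, blue; 480x640 float32, m along the optical axis (not along the pixel's ray), 0 where there is no reading.
- camera_params(name): a dict with "intrinsics" (3x3 intrinsics, pixels), "R" (3x3) and "t" (3): a world point X has camera coordinates R X + t; the wrist camera has in their place "tool_from_camera" (4x4, takes a point from camera to tool coordinates, whose origin is the TCP and whose axes are the flange's). Camera axes: x right, y down, z forward; pixel columns grow to the right and rows downward; lengths in m; the calibration is good to about 2 mm. The wrist camera is an equidistant fisheye: a pixel r from the principal point sees the ray r / f radians off the axis. A picture is of the moment at which its call begins: read the wrist's pose just before it. camera_params takes no time and is no camera call.
- finish_job(): hands the job in; it is judged then, once.
The state is a dict: "time_s": time; "joints": joint angles; "joint_velocities": joint speeds; "effort": joint torques, N m; "tcp_pos": TCP position; "ee_rot": TCP orientation; "wrist_force": force on the tool from outside, world axes, zero at the start; "moment": the same for the moment, N m; "gripper_width": opening from 0.0 (shut) to 1.0 (fully open); "gripper_force": force on a finger pad.
Only numpy, scipy, OpenCV 4.12 (cv2) and the standard library are available. Lean on these libraries where they do the work, as an engineer would, in place of code of your own. Each camera call takes 0.05 s, during which the arm holds its last target. There are 200 camera calls.

## Task

Push the sliding aluminium panel on the red case fully home by its blue tab, so that the well is covered. Only then set a closed fingertip in the slot of the black quarter-turn cam and turn it clockwise (seen from above) a full quarter turn to its stop, so that its yellow tongue stands behind the panel and locks it. Pinch and lift nothing, leave everything else on the bench where it is, and finish with the hand clear.

Things in the scene. Friction and masses are not known exactly. Their poses are not given: they have to be found in the camera images.
- case: Rig fixed to the bench: white board 360 x 320 x 12 mm with a red case 280 (its x) x 190 mm (y), deck 75 mm above the bench. Origin: centre of the board's underside. x points away from the robot (yaw within 0.35 rad), y left, z up. Open well in the far half, cam in the near half. Red rails guide the panel: at y = +-66 to +-86 mm, x = -60 to +140 mm, top 88 mm above the bench.
- tab_face (a point): Centre of the near face (looks to -x of the case) of the panel's upright blue tab; moves with the panel. Tab 90 mm wide (y), 12 mm thick (x), 80 to 104 mm above the bench; this point at 92 mm. Pushed to +x the panel slides with about 3 N friction to a hard stop at home. Gap from this face to the dial's rim: 50 to 69 mm at the start, 87 mm when home.
- cam_axis (a point): On the cam's vertical axis at the slot's floor, 89 mm above the bench; fixed at x = -75 mm, y = 0 of the case. The cam is a round dial 100 mm across, underside 84 mm, top 105 mm above the bench. A straight slot 38 mm wide, 16 mm deep, open at both rims, crosses its centre: aluminium floor with a small yellow mark at one end, black walls.
- slot (a point): On the floor of the slot's marked half, on its centre line, 32 mm from the cam axis, 89 mm above the bench; turns with the cam. The yellow tongue below the dial points the same way and ends 11.5 mm beyond the rim. At joint value 0 this point lies to +y (left) of the axis, after the quarter turn to +x, towards the panel.
- panel (a joint): How far the panel is short of home, in m: 0 fully home at its stop, 0.04 farthest back towards the robot. Starts at 0.018 to 0.037; stays where it is left.
- cam (a joint): Turn of the cam in rad, growing clockwise seen from above: 0 unlocked (hard stop), 1.571 locked (hard stop). Starts at 0 to 0.15; needs about 0.12 N m (4 N on the slot wall at 32 mm radius); stays where it is left. If the panel is not home the tongue strikes its near edge.
- driver: Bystander, loose, to be left alone: screwdriver, 170 mm long, lying on the white board on the right-hand side of the red case. Origin at the centre of its underside (half-way along it).
- tape: Bystander, loose, to be left alone: small yellow tape roll, 48 mm across, 19 mm high, lying flat on the white board to the left of the case. Origin at the centre of its underside.
- standoff: Bystander, loose, to be left alone: upright brass pin 16 mm across, 45 mm tall, standing on the white board to the left of the case's near part. Origin at the centre of its underside.
- pot: Bystander, loose, to be left alone: open steel bowl, 150 mm across, 100 mm high, on the bench to the robot's left. Origin at the centre of its underside.
- glue: Bystander, loose, to be left alone: white glue bottle, 52 mm across, 130 mm tall, on the bench to the robot's right. Origin at the centre of its underside.
- screws: Bystander, loose, to be left alone: glass jar with steel lid, 60 mm across, 70 mm tall, on the bench to the robot's right. Origin at the centre of its underside.
- mug: Bystander, loose, to be left alone: blue ceramic cup, 76 mm across, 90 mm tall, on the bench to the robot's right. Origin at the centre of its underside.

How it is judged:
By the outcome, as a careful person would: the job done as asked, in the order asked, and still so for the second after the job is handed in, with the robot touching nothing.
It also fails if it takes over 45 s, if anything falls off the work surface, if the arm or the gripper's body presses on something with over 40 N, if the wrist force passes 120 N, or if a joint passes its speed limit or range.

## Working session

There is one attempt and no reset: what is moved stays moved. The work goes in short steps, Python scripts to look and compute and a tool call to move; the robot and the scene stay as the last step left them, time stands still between calls to the robot, and variables do not carry over. Pictures are saved under pics/ and viewed, at most 10 in all, crops included, and the job is handed in when it is done.

Besides the shell and the picture viewer there is one more tool, called after "Call:" in YAML: its name, and indented under it one key for each argument. drive_tool: Moves the arm, as the interface text tells. Its arguments: {"type":"object","properties":{"rows":{"type":"array"}},"required":["rows"]}

```bash
mkdir -p pics; ls
python3 - <<'E'
from station import *
import cv2,numpy as np
s=sense();print(s['time_s'],s['tcp_pos'],np.round(s['ee_rot'],3).tolist(),s['gripper_width'])
for n in('top','side'):
    p,d=capture(n);cv2.imwrite(f'pics/{n}1.png',p[:,:,::-1]);np.savez(f'{n}1.npz',p=p,d=d)
    c=camera_params(n);print(n,np.round(c['intrinsics'],1).tolist(),np.round(c['R'],3).tolist(),c['t'])
print(camera_params('wrist'))
E
```

```text
pics
0.0 [ 0.25164867 -0.57142007  0.22144618] [[-0.915, -0.403, -0.001], [-0.403, 0.915, 0.002], [0.0, 0.002, -1.0]] 0.9987779087683768
top [[611.0, 0.0, 324.7], [0.0, 611.0, 240.0], [0.0, 0.0, 1.0]] [[0.004, -1.0, 0.006], [-0.986, -0.005, -0.166], [0.166, -0.006, -0.986]] [0.00430861 0.57073478 1.37550486]
side [[537.1, 0.0, 324.5], [0.0, 537.1, 246.4], [0.0, 0.0, 1.0]] [[-0.932, -0.363, 0.007], [-0.217, 0.54, -0.813], [0.291, -0.759, -0.582]] [0.49008492 0.19600989 1.10831528]
{'intrinsics': array([[371.64829954,   0.        , 315.09504999],
       [  0.        , 371.64829954, 241.1009299 ],
       [  0.        ,   0.        ,   1.        ]]), 'tool_from_camera': array([[-1.22518993e-04, -9.62683382e-01, -2.70630174e-01,
         7.35542263e-02],
       [ 9.99999992e-01, -1.08395200e-04, -6.71349162e-05,
         1.52255011e-04],
       [ 3.52946564e-05, -2.70630180e-01,  9.62683388e-01,
        -1.62098427e-01],
       [ 0.00000000e+00,  0.00000000e+00,  0.00000000e+00,
         1.00000000e+00]])}
```

View pics/top1.png

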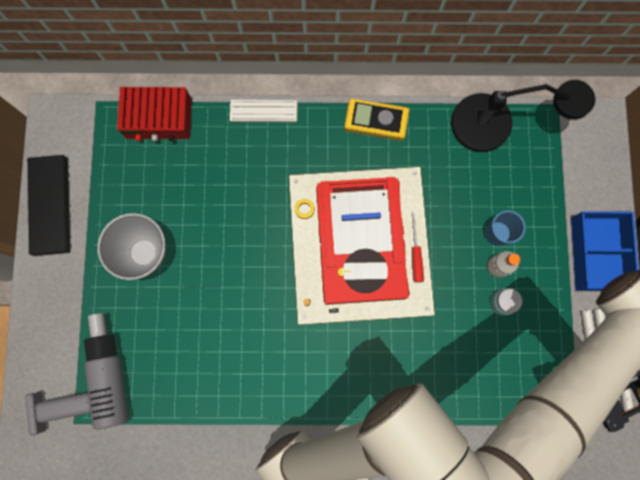

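View pics/side1.png

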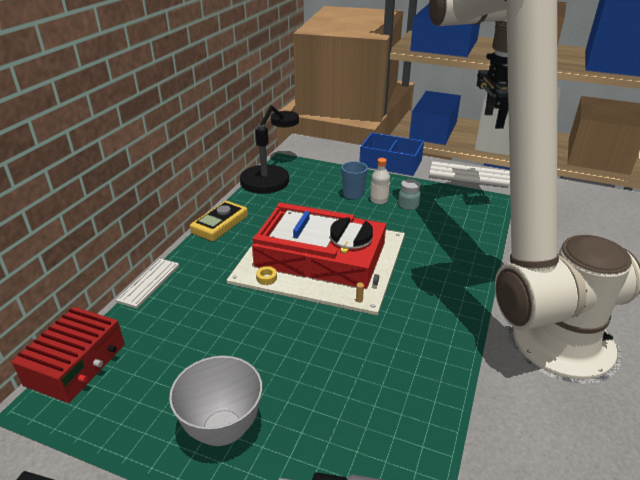

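The top view shows the case upright in the picture, dial at about (365,271), yellow mark at (343,271) on its left, and blue tab at (361,216). The side view confirms the bystanders are away from the case top.

```bash
cat > h.py <<'E'
import numpy as np,cv2
from station import *
def ray(n,uv,z):
    c=camera_params(n);uv=np.atleast_2d(np.array(uv,float))
    d=np.c_[uv,np.ones(len(uv))]@np.linalg.inv(c['intrinsics']).T@c['R']
    o=-c['R'].T@c['t']; return o+d*((z-o[2])/d[:,2])[:,None]
def big(m,box=None):
    m=m.astype(np.uint8)
    if box:
        k=np.zeros_like(m);x0,y0,x1,y1=box;k[y0:y1,x0:x1]=1;m=m*k
    cs,_=cv2.findContours(m,cv2.RETR_EXTERNAL,cv2.CHAIN_APPROX_NONE)
    return max(cs,key=cv2.contourArea)[:,0,:]
def rect(P):
    r=cv2.minAreaRect((P[:,:2]*1000).astype(np.float32));return np.round(r[0],1),np.round(r[1],1),round(r[2],2)
def measure(p):
    hsv=cv2.cvtColor(p,cv2.COLOR_RGB2HSV);H,S,V=[hsv[...,i].astype(int) for i in range(3)]
    b=(270,150,450,340)
    print('blue',rect(ray('top',big((abs(H-110)<12)&(S>120),(320,180,410,250)),.104)))
    print('red',rect(ray('top',big(((H<6)|(H>174))&(S>150)&(V>90),(310,165,412,310)),.08)))
    print('board',rect(ray('top',big((S<70)&(V>170),b),.012)))
    dk=(V<75)&(S<110)
    m=dk.astype(np.uint8);k=np.zeros_like(m);k[240:300,335:395]=1
    ys,xs=np.nonzero(m*k);P=ray('top',np.c_[xs,ys],.105)
    print('dial',cv2.minEnclosingCircle((P[:,:2]*1000).astype(np.float32)))
    ye=(abs(H-26)<6)&(S>120)
    print('mark',ray('top',big(ye,(330,255,365,290)),.089).mean(0))
    for nm,bx,z in(('tape',(290,195,318,222),.019),('standoff',(300,295,314,310),.045)):
        print(nm,ray('top',big((abs(H-20)<12)&(S>100),bx),z).mean(0))
E
python3 - <<'E'
from h import *
p=np.load('top1.npz')['p'];measure(p)
cv2.imwrite('pics/crop1.png',cv2.resize(p[160:330,280:440,::-1],None,fx=3.5,fy=3.5,interpolation=cv2.INTER_CUBIC))
E
```

```text
blue (array([616.2, -73.1]), array([ 9.5, 84. ]), 4.1)
red (array([568.2, -76.6]), array([280.6, 189.6]), 4.21)
board (array([568.6, -78. ]), array([360. , 320.3]), 4.12)
dial ((493.1961669921875, -82.32047271728516), 46.99367141723633)
mark [ 0.49169377 -0.02875999  0.089     ]
tape [0.6520417  0.05677938 0.019     ]
standoff [0.42724949 0.04854798 0.045     ]
```

View pics/crop1.png

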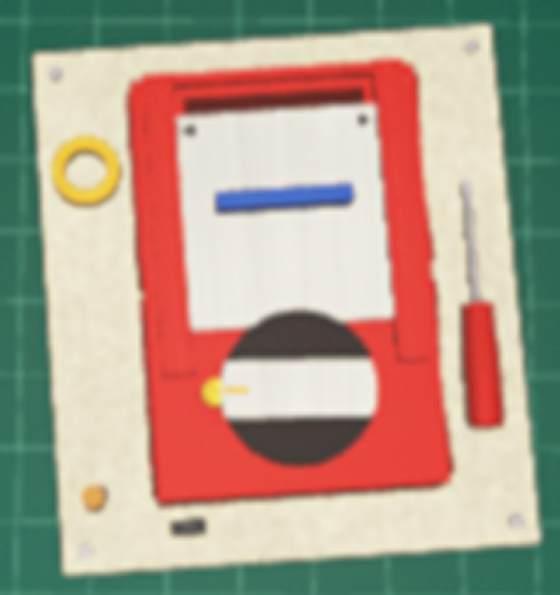

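The crop shows the slot horizontal in the picture, about 0.07 rad clockwise of the case's y axis, with the mark on the left. The tab is about 20 mm short of home. Case yaw is 4.15°, and the cam axis is at about (0.493, -0.0825). I'll align the tool (x = -case x) and travel with closed fingers.

Call:
drive_tool:
  rows:
    - {"az": 0.1143,"claw": 0}
    - {"az": 0.1143,"claw": 0}
    - {"az": 0.1143,"claw": 0}
    - {"tx": -2.3,"ty": 2.95,"claw": 0}
    - {"tx": -2.3,"ty": 2.95,"claw": 0}
    - {"tx": -2.3,"ty": 2.95,"claw": 0}
    - {"tx": -2.3,"ty": 2.95,"claw": 0}
    - {"tx": -2.3,"ty": 2.95,"claw": 0}
    - {"tx": -2.3,"ty": 2.95,"claw": 0}
    - {"tx": -2.3,"ty": 2.95,"claw": 0}

```text
invalid input at $.rows[0]: expected keys tx, ty, tz, ax, ay, az, claw
```

Call:
drive_tool:
  rows:
    - {"tx": -2.3,"ty": 2.95,"claw": 0}
    - {"tx": -2.3,"ty": 2.95,"claw": 0}
    - {"tx": -2.3,"ty": 2.95,"claw": 0}
    - {"tx": -2.3,"ty": 2.95,"claw": 0}
    - {"tx": -2.3,"ty": 2.95,"claw": 0}
    - {"tx": -2.3,"ty": 2.95,"claw": 0}
    - {"tx": -2.3,"ty": 2.95,"claw": 0}
    - {"tx": -2.3,"ty": 2.95,"claw": 0}
    - {"tx": -2.3,"ty": 2.95,"claw": 0}
    - {"claw": 0}

```text
invalid input at $.rows[0]: expected keys tx, ty, tz, ax, ay, az, claw
```

```bash
cat >> h.py <<'E'
A=np.array([.4932,-.0825]);th=np.radians(4.15);C=np.array([[np.cos(th),np.sin(th)],[-np.sin(th),np.cos(th)]])
def where():
    s=sense();R=np.array(s['ee_rot']);q=C@(np.array(s['tcp_pos'])[:2]-A)*1000
    print('t',round(s['time_s'],2),'case mm rel axis',np.round(q,1),'z',round(s['tcp_pos'][2]*1000,1),'toolx ang rel -casex deg',round(float(np.degrees(np.arctan2(*(C@-R[:2,0])[::-1]))),2),'tilt',np.round(R[:2,2],3),'F',np.round(s['wrist_force'],1),'w',round(s['gripper_width'],3))
E
python3 - <<'E'
from h import *
where()
p,d=capture('wrist');cv2.imwrite('pics/w1.png',p[:,:,::-1])
E
```

```text
t 0.1 case mm rel axis [-276.3 -470.2] z 221.6 toolx ang rel -casex deg 19.6 tilt [-0.001  0.002] F [-0.1  0.9  0.6] w 0.999
```

View pics/w1.png

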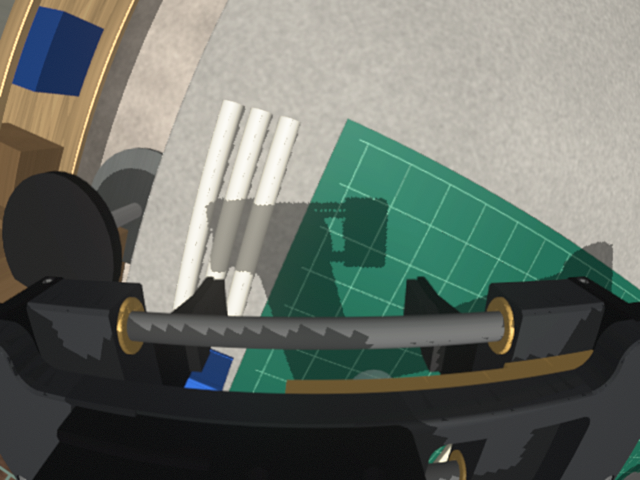

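The wrist view shows the bare bench below the start pose, because the moves were refused: every key is needed. I'm sending them again in full.

Call:
drive_tool:
  rows:
    - {"tx": 0,"ty": 0,"tz": 0,"ax": 0,"ay": 0,"az": 0.1143,"claw": 0}
    - {"tx": 0,"ty": 0,"tz": 0,"ax": 0,"ay": 0,"az": 0.1143,"claw": 0}
    - {"tx": 0,"ty": 0,"tz": 0,"ax": 0,"ay": 0,"az": 0.1143,"claw": 0}
    - {"tx": -2.3,"ty": 2.95,"tz": 0,"ax": 0,"ay": 0,"az": 0,"claw": 0}
    - {"tx": -2.3,"ty": 2.95,"tz": 0,"ax": 0,"ay": 0,"az": 0,"claw": 0}
    - {"tx": -2.3,"ty": 2.95,"tz": 0,"ax": 0,"ay": 0,"az": 0,"claw": 0}
    - {"tx": -2.3,"ty": 2.95,"tz": 0,"ax": 0,"ay": 0,"az": 0,"claw": 0}
    - {"tx": -2.3,"ty": 2.95,"tz": 0,"ax": 0,"ay": 0,"az": 0,"claw": 0}
    - {"tx": -2.3,"ty": 2.95,"tz": 0,"ax": 0,"ay": 0,"az": 0,"claw": 0}
    - {"tx": -2.3,"ty": 2.95,"tz": 0,"ax": 0,"ay": 0,"az": 0,"claw": 0}

```text
time_s: 0.98
tcp_pos: [0.3981, -0.3527, 0.2224]
ee_rot: [[-0.997, -0.072, -0.0], [-0.072, 0.997, 0.0], [0.0, 0.0, -1.0]]
wrist_force: [1.5, 0.2, 0.6]
gripper_width: 0.326
gripper_force: 0.0
```

Call:
drive_tool:
  rows:
    - {"tx": -2.3,"ty": 2.95,"tz": 0,"ax": 0,"ay": 0,"az": 0,"claw": 0}
    - {"tx": -2.3,"ty": 2.95,"tz": 0,"ax": 0,"ay": 0,"az": 0,"claw": 0}
    - {"tx": -2.3,"ty": 2.95,"tz": 0,"ax": 0,"ay": 0,"az": 0,"claw": 0}
    - {"tx": -2.3,"ty": 2.95,"tz": 0,"ax": 0,"ay": 0,"az": 0,"claw": 0}
    - {"tx": -2.3,"ty": 2.95,"tz": 0,"ax": 0,"ay": 0,"az": 0,"claw": 0}
    - {"tx": -2.3,"ty": 2.95,"tz": 0,"ax": 0,"ay": 0,"az": 0,"claw": 0}
    - {"tx": -2.3,"ty": 2.95,"tz": 0,"ax": 0,"ay": 0,"az": 0,"claw": 0}
    - {"tx": -2.3,"ty": 2.95,"tz": 0,"ax": 0,"ay": 0,"az": 0,"claw": 0}
    - {"tx": 0,"ty": 0,"tz": 0,"ax": 0,"ay": 0,"az": 0,"claw": 0}
    - {"tx": 0,"ty": 0,"tz": 0,"ax": 0,"ay": 0,"az": 0,"claw": 0}

```text
time_s: 1.82
tcp_pos: [0.5648, -0.1041, 0.2218]
ee_rot: [[-0.997, -0.075, -0.001], [-0.075, 0.997, 0.0], [0.001, 0.0, -1.0]]
wrist_force: [0.1, 0.5, 0.4]
gripper_width: 0.001
gripper_force: 0.0
```

Run:
```python
from h import *
where()
p,d=capture('wrist');cv2.imwrite('pics/w2.png',p[:,:,::-1])
```

```text
t 1.82 case mm rel axis [ 69.8 -26.7] z 221.8 toolx ang rel -casex deg 0.14 tilt [-0.001  0.   ] F [0.1 0.5 0.4] w 0.001
```

View pics/w2.png

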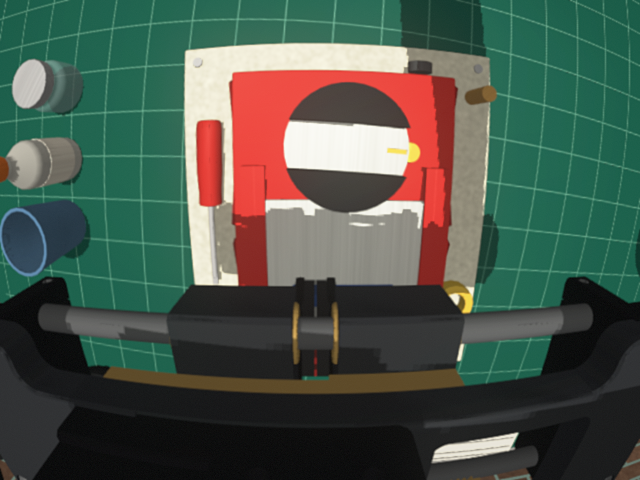

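The wrist view shows the dial centred at about (348,147) with its mark at (412,152), the panel below it, and the shut fingers over the panel at (317,330). I'll check the dial position from this view, then centre on the tab and descend.

Run:
```python
from h import *
s=sense();c=camera_params('wrist');K=c['intrinsics'];T=c['tool_from_camera']
def wr(uv,z):
    v=(np.array(uv)-K[:2,2])/K[0,0];a=np.linalg.norm(v);d=np.r_[v/a*np.sin(a),np.cos(a)]
    R=np.array(s['ee_rot']);o=R@T[:3,3]+s['tcp_pos'];d=R@T[:3,:3]@d
    return C@((o+d*(z-o[2])/d[2])[:2]-A)*1000
for uv,z in(((348,83),.105),((348,211),.105),((284,147),.105),((411,147),.105),((413,152),.084)):print(np.round(wr(uv,z),1))
```

```text
[-47.7  -3.2]
[49.7 -2.2]
[  0.9 -50.6]
[-0.6 45.3]
[ 3.7 52.7]
```

Call:
drive_tool:
  rows:
    - {"tx": -0.9,"ty": 1.35,"tz": 0,"ax": 0,"ay": 0,"az": 0,"claw": 0}
    - {"tx": -0.9,"ty": 1.35,"tz": 0,"ax": 0,"ay": 0,"az": 0,"claw": 0}
    - {"tx": 0,"ty": 0,"tz": 0,"ax": 0,"ay": 0,"az": 0,"claw": 0}
    - {"tx": 0,"ty": 0,"tz": 2.5,"ax": 0,"ay": 0,"az": 0,"claw": 0}
    - {"tx": 0,"ty": 0,"tz": 2.5,"ax": 0,"ay": 0,"az": 0,"claw": 0}
    - {"tx": 0,"ty": 0,"tz": 2.5,"ax": 0,"ay": 0,"az": 0,"claw": 0}
    - {"tx": 0,"ty": 0,"tz": 2.5,"ax": 0,"ay": 0,"az": 0,"claw": 0}
    - {"tx": 0,"ty": 0,"tz": 1,"ax": 0,"ay": 0,"az": 0,"claw": 0}
    - {"tx": 0,"ty": 0,"tz": 0,"ax": 0,"ay": 0,"az": 0,"claw": 0}
    - {"tx": 0,"ty": 0,"tz": 0,"ax": 0,"ay": 0,"az": 0,"claw": 0}

```text
time_s: 2.7
tcp_pos: [0.5807, -0.0779, 0.113]
ee_rot: [[-0.997, -0.072, 0.0], [-0.072, 0.997, -0.001], [-0.0, -0.001, -1.0]]
wrist_force: [-0.1, 0.0, -0.3]
gripper_width: 0.006
gripper_force: 0.0
```

Run:
```python
from h import *
where()
```

```text
t 2.7 case mm rel axis [87.6 -1.7] z 113.0 toolx ang rel -casex deg -0.02 tilt [ 0.    -0.001] F [-0.1  0.  -0.3] w 0.006
```

Call:
drive_tool:
  rows:
    - {"tx": 0,"ty": 0.1,"tz": 1.2,"ax": 0,"ay": 0,"az": 0,"claw": 0}
    - {"tx": 0,"ty": 0.1,"tz": 1.2,"ax": 0,"ay": 0,"az": 0,"claw": 0}
    - {"tx": 0,"ty": 0,"tz": 0,"ax": 0,"ay": 0,"az": 0,"claw": 0}
    - {"tx": -0.8,"ty": 0,"tz": 0,"ax": 0,"ay": 0,"az": 0,"claw": 0}
    - {"tx": -0.7,"ty": 0,"tz": 0,"ax": 0,"ay": 0,"az": 0,"claw": 0}
    - {"tx": -0.4,"ty": 0,"tz": 0,"ax": 0,"ay": 0,"az": 0,"claw": 0}
    - {"tx": -0.4,"ty": 0,"tz": 0,"ax": 0,"ay": 0,"az": 0,"claw": 0}
    - {"tx": -0.4,"ty": 0,"tz": 0,"ax": 0,"ay": 0,"az": 0,"claw": 0}
    - {"tx": -0.3,"ty": 0,"tz": 0,"ax": 0,"ay": 0,"az": 0,"claw": 0}
    - {"tx": 0,"ty": 0,"tz": 0,"ax": 0,"ay": 0,"az": 0,"claw": 0}

```text
time_s: 3.53
tcp_pos: [0.6105, -0.0736, 0.0886]
ee_rot: [[-0.997, -0.072, 0.0], [-0.072, 0.997, -0.0], [-0.0, -0.0, -1.0]]
wrist_force: [-0.8, -0.7, 1.6]
gripper_width: 0.007
gripper_force: 0.8
```

Run:
```python
from h import *
where()
```

```text
t 3.53 case mm rel axis [117.6   0.4] z 88.6 toolx ang rel -casex deg -0.03 tilt [ 0. -0.] F [-0.8 -0.7  1.6] w 0.007
```

Call:
drive_tool:
  rows:
    - {"tx": -0.3,"ty": 0,"tz": 0,"ax": 0,"ay": 0,"az": 0,"claw": 0}
    - {"tx": -0.3,"ty": 0,"tz": 0,"ax": 0,"ay": 0,"az": 0,"claw": 0}
    - {"tx": -0.2,"ty": 0,"tz": 0,"ax": 0,"ay": 0,"az": 0,"claw": 0}
    - {"tx": 0,"ty": 0,"tz": 0,"ax": 0,"ay": 0,"az": 0,"claw": 0}

```text
time_s: 3.87
tcp_pos: [0.6184, -0.0729, 0.0885]
ee_rot: [[-0.997, -0.072, 0.0], [-0.072, 0.997, -0.0], [-0.0, -0.0, -1.0]]
wrist_force: [-2.4, -2.0, 1.7]
gripper_width: 0.006
gripper_force: 1.0
```

Call:
drive_tool:
  rows:
    - {"tx": -0.1,"ty": 0,"tz": 0,"ax": 0,"ay": 0,"az": 0,"claw": 0}
    - {"tx": -0.1,"ty": 0,"tz": 0,"ax": 0,"ay": 0,"az": 0,"claw": 0}
    - {"tx": 0,"ty": 0,"tz": 0,"ax": 0,"ay": 0,"az": 0,"claw": 0}

```text
time_s: 4.12
tcp_pos: [0.62, -0.0728, 0.0885]
ee_rot: [[-0.997, -0.072, -0.0], [-0.072, 0.997, -0.0], [0.0, -0.0, -1.0]]
wrist_force: [-2.7, -0.8, 0.9]
gripper_width: 0.007
gripper_force: 1.3
```

Run:
```python
from h import *
where()
```

```text
t 4.12 case mm rel axis [127.2   0.5] z 88.5 toolx ang rel -casex deg -0.03 tilt [-0. -0.] F [-2.7 -0.8  0.9] w 0.007
```

Sliding friction only so far; the stop should be near 127.5 mm. I'll continue in 1 mm steps.

Call:
drive_tool:
  rows:
    - {"tx": -0.1,"ty": 0,"tz": 0,"ax": 0,"ay": 0,"az": 0,"claw": 0}
    - {"tx": -0.1,"ty": 0,"tz": 0,"ax": 0,"ay": 0,"az": 0,"claw": 0}
    - {"tx": 0,"ty": 0,"tz": 0,"ax": 0,"ay": 0,"az": 0,"claw": 0}

```text
time_s: 4.37
tcp_pos: [0.6204, -0.0728, 0.0884]
ee_rot: [[-0.997, -0.072, -0.004], [-0.072, 0.997, -0.0], [0.004, -0.0, -1.0]]
wrist_force: [-5.2, -1.2, 4.2]
gripper_width: 0.005
gripper_force: 3.1
```

Call:
drive_tool:
  rows:
    - {"tx": -0.1,"ty": 0,"tz": 0,"ax": 0,"ay": 0,"az": 0,"claw": 0}
    - {"tx": 0,"ty": 0,"tz": 0,"ax": 0,"ay": 0,"az": 0,"claw": 0}
    - {"tx": 0,"ty": 0,"tz": 0,"ax": 0,"ay": 0,"az": 0,"claw": 0}

```text
time_s: 4.62
tcp_pos: [0.6204, -0.0728, 0.0884]
ee_rot: [[-0.997, -0.071, -0.006], [-0.071, 0.997, -0.0], [0.006, 0.0, -1.0]]
wrist_force: [-8.2, -1.0, 6.1]
gripper_width: 0.004
gripper_force: 4.0
```

Run:
```python
from h import *
where()
```

```text
t 4.62 case mm rel axis [127.6   0.5] z 88.4 toolx ang rel -casex deg -0.06 tilt [-0.006 -0.   ] F [-8.2 -1.   6.1] w 0.004
```

The panel is at its stop: position frozen at 127.6 mm with force rising to 8 N. I'll back off, rise and move over the slot.

Call:
drive_tool:
  rows:
    - {"tx": 1.5,"ty": 0,"tz": 0,"ax": 0,"ay": 0,"az": 0,"claw": 0}
    - {"tx": 1.5,"ty": 0,"tz": 0,"ax": 0,"ay": 0,"az": 0,"claw": 0}
    - {"tx": 0,"ty": 0,"tz": -3,"ax": 0,"ay": 0,"az": 0,"claw": 0}
    - {"tx": 0,"ty": 0,"tz": -3,"ax": 0,"ay": 0,"az": 0,"claw": 0}
    - {"tx": 2.5,"ty": 0.8,"tz": 0,"ax": 0,"ay": 0,"az": 0,"claw": 0}
    - {"tx": 2.5,"ty": 0.8,"tz": 0,"ax": 0,"ay": 0,"az": 0,"claw": 0}
    - {"tx": 2.5,"ty": 0.8,"tz": 0,"ax": 0,"ay": 0,"az": 0,"claw": 0}
    - {"tx": 2.2,"ty": 0.8,"tz": 0,"ax": 0,"ay": 0,"az": 0,"claw": 0}
    - {"tx": 0,"ty": 0,"tz": 0,"ax": 0,"ay": 0,"az": 0,"claw": 0}
    - {"tx": 0,"ty": 0,"tz": 0,"ax": 0,"ay": 0,"az": 0,"claw": 0}

```text
time_s: 5.45
tcp_pos: [0.4948, -0.0491, 0.1495]
ee_rot: [[-0.997, -0.073, 0.004], [-0.073, 0.997, 0.001], [-0.004, 0.0, -1.0]]
wrist_force: [0.9, -0.7, 0.2]
gripper_width: 0.009
gripper_force: 0.0
```

Run:
```python
from h import *
where()
p,d=capture('side')
cv2.imwrite('pics/s2.png',cv2.resize(p[180:320,220:420,::-1],None,fx=4,fy=4,interpolation=cv2.INTER_CUBIC))
```

```text
t 5.45 case mm rel axis [ 4.  33.2] z 149.5 toolx ang rel -casex deg 0.05 tilt [0.004 0.001] F [ 0.9 -0.7  0.2] w 0.009
```

View pics/s2.png

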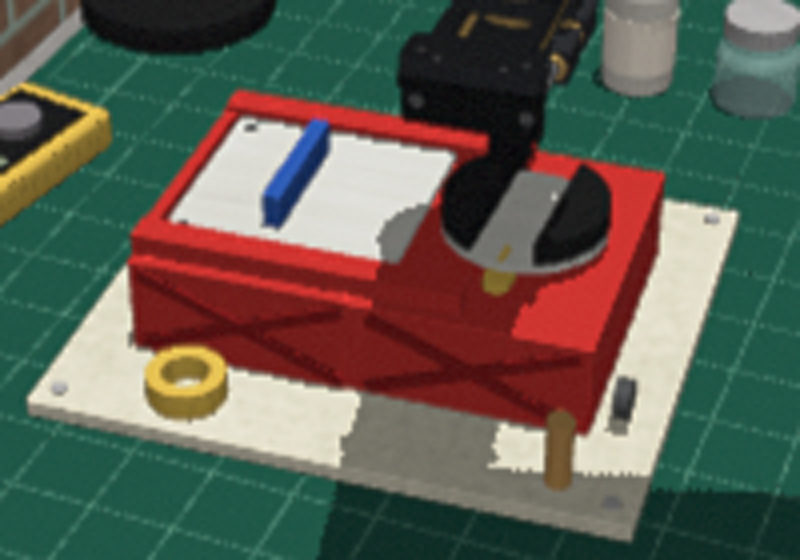

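The side view shows the panel home with the well covered (tab at (297,172) in the crop), the mark still on the left at (498,272), and the finger above the slot. Next I descend to about 5 mm above the floor.

Call:
drive_tool:
  rows:
    - {"tx": 0.15,"ty": -0.15,"tz": 2,"ax": 0,"ay": 0,"az": 0,"claw": 0}
    - {"tx": 0,"ty": 0,"tz": 1.5,"ax": 0,"ay": 0,"az": 0,"claw": 0}
    - {"tx": 0,"ty": 0,"tz": 1,"ax": 0,"ay": 0,"az": 0,"claw": 0}
    - {"tx": 0,"ty": 0,"tz": 1,"ax": 0,"ay": 0,"az": 0,"claw": 0}
    - {"tx": 0,"ty": 0,"tz": 0,"ax": 0,"ay": 0,"az": 0,"claw": 0}
    - {"tx": 0,"ty": 0,"tz": 0,"ax": 0,"ay": 0,"az": 0,"claw": 0}

```text
time_s: 6.0
tcp_pos: [0.4938, -0.0514, 0.0931]
ee_rot: [[-0.997, -0.072, 0.0], [-0.072, 0.997, -0.0], [-0.0, -0.0, -1.0]]
wrist_force: [0.1, 1.5, 0.7]
gripper_width: 0.002
gripper_force: 0.0
```

Run:
```python
from h import *
where()
```

```text
t 6.0 case mm rel axis [ 2.8 31. ] z 93.1 toolx ang rel -casex deg -0.03 tilt [ 0. -0.] F [0.1 1.5 0.7] w 0.002
```

Call:
drive_tool:
  rows:
    - {"tx": -0.6,"ty": 0,"tz": 0,"ax": 0,"ay": 0,"az": 0,"claw": 0}
    - {"tx": -0.365,"ty": -0.128,"tz": 0,"ax": 0,"ay": 0,"az": 0.12,"claw": 0}
    - {"tx": -0.365,"ty": -0.128,"tz": 0,"ax": 0,"ay": 0,"az": 0.12,"claw": 0}
    - {"tx": -0.365,"ty": -0.128,"tz": 0,"ax": 0,"ay": 0,"az": 0.12,"claw": 0}
    - {"tx": -0.365,"ty": -0.128,"tz": 0,"ax": 0,"ay": 0,"az": 0.12,"claw": 0}
    - {"tx": -0.365,"ty": -0.128,"tz": 0,"ax": 0,"ay": 0,"az": 0.12,"claw": 0}
    - {"tx": 0,"ty": 0,"tz": 0,"ax": 0,"ay": 0,"az": 0,"claw": 0}
    - {"tx": 0,"ty": 0,"tz": 0,"ax": 0,"ay": 0,"az": 0,"claw": 0}

```text
time_s: 6.67
tcp_pos: [0.5165, -0.0601, 0.0942]
ee_rot: [[-0.865, 0.501, 0.002], [0.501, 0.865, 0.0], [-0.002, 0.001, -1.0]]
wrist_force: [0.2, -0.8, -0.3]
gripper_width: 0.005
gripper_force: 0.0
```

Run:
```python
from h import *
where()
```

```text
t 6.67 case mm rel axis [24.8 20.7] z 94.2 toolx ang rel -casex deg -34.23 tilt [0.002 0.   ] F [ 0.2 -0.8 -0.3] w 0.005
```

Call:
drive_tool:
  rows:
    - {"tx": -0.365,"ty": -0.128,"tz": 0,"ax": 0,"ay": 0,"az": 0.12,"claw": 0}
    - {"tx": -0.365,"ty": -0.128,"tz": 0,"ax": 0,"ay": 0,"az": 0.12,"claw": 0}
    - {"tx": -0.365,"ty": -0.128,"tz": 0,"ax": 0,"ay": 0,"az": 0.12,"claw": 0}
    - {"tx": -0.365,"ty": -0.128,"tz": 0,"ax": 0,"ay": 0,"az": 0.12,"claw": 0}
    - {"tx": -0.365,"ty": -0.128,"tz": 0,"ax": 0,"ay": 0,"az": 0.12,"claw": 0}
    - {"tx": -0.365,"ty": -0.128,"tz": 0,"ax": 0,"ay": 0,"az": 0.12,"claw": 0}
    - {"tx": -0.365,"ty": -0.128,"tz": 0,"ax": 0,"ay": 0,"az": 0.12,"claw": 0}
    - {"tx": 0,"ty": 0,"tz": 0,"ax": 0,"ay": 0,"az": 0,"claw": 0}
    - {"tx": 0,"ty": 0,"tz": 0,"ax": 0,"ay": 0,"az": 0,"claw": 0}

```text
time_s: 7.42
tcp_pos: [0.5246, -0.085, 0.094]
ee_rot: [[-0.206, 0.979, 0.001], [0.979, 0.206, -0.0], [-0.0, 0.001, -1.0]]
wrist_force: [0.5, -0.3, -0.3]
gripper_width: 0.001
gripper_force: 0.0
```

Run:
```python
from h import *
where()
```

```text
t 7.42 case mm rel axis [31.2 -4.8] z 94.0 toolx ang rel -casex deg -82.26 tilt [ 0.001 -0.   ] F [ 0.5 -0.3 -0.3] w 0.001
```

Call:
drive_tool:
  rows:
    - {"tx": -0.37,"ty": -0.12,"tz": 0,"ax": 0,"ay": 0,"az": 0.12,"claw": 0}
    - {"tx": -0.15,"ty": 0,"tz": 0,"ax": 0,"ay": 0,"az": 0.02,"claw": 0}
    - {"tx": -0.1,"ty": 0,"tz": 0,"ax": 0,"ay": 0,"az": 0,"claw": 0}
    - {"tx": 0,"ty": 0,"tz": 0,"ax": 0,"ay": 0,"az": 0,"claw": 0}

```text
time_s: 7.75
tcp_pos: [0.5243, -0.0916, 0.0934]
ee_rot: [[-0.089, 0.996, -0.001], [0.994, 0.089, 0.063], [0.063, 0.005, -0.998]]
wrist_force: [-11.2, 71.0, 20.8]
gripper_width: 0.003
gripper_force: 36.8
```

Run:
```python
from h import *
where()
```

```text
t 7.75 case mm rel axis [ 30.3 -11.3] z 93.4 toolx ang rel -casex deg -89.03 tilt [-0.001  0.063] F [-11.2  71.   20.8] w 0.003
```

The stop is reached with a firm push. I'll relieve it, centre in the slot and lift.

Call:
drive_tool:
  rows:
    - {"tx": 0.7,"ty": 0,"tz": 0,"ax": 0,"ay": 0,"az": 0,"claw": 0}
    - {"tx": 0.6,"ty": 0,"tz": 0,"ax": 0,"ay": 0,"az": 0,"claw": 0}
    - {"tx": 0,"ty": 0,"tz": 0,"ax": 0,"ay": 0,"az": 0,"claw": 0}
    - {"tx": 0,"ty": 0,"tz": 0,"ax": 0,"ay": 0,"az": 0,"claw": 0}

```text
time_s: 8.08
tcp_pos: [0.5241, -0.0906, 0.0935]
ee_rot: [[-0.098, 0.995, -0.001], [0.994, 0.098, 0.057], [0.056, 0.005, -0.998]]
wrist_force: [-5.1, 35.7, 11.7]
gripper_width: 0.006
gripper_force: 18.2
```

Run:
```python
from h import *
where()
```

```text
t 8.08 case mm rel axis [ 30.3 -10.3] z 93.5 toolx ang rel -casex deg -88.51 tilt [-0.001  0.057] F [-5.1 35.7 11.7] w 0.006
```

Call:
drive_tool:
  rows:
    - {"tx": 0,"ty": 0,"tz": 0,"ax": 0,"ay": 0,"az": 0,"claw": 0}
    - {"tx": 0,"ty": 0,"tz": 0,"ax": 0,"ay": 0,"az": 0,"claw": 0}
    - {"tx": 0,"ty": 0,"tz": 0,"ax": 0,"ay": 0,"az": 0,"claw": 0}

```text
time_s: 8.33
tcp_pos: [0.5241, -0.0906, 0.0936]
ee_rot: [[-0.097, 0.995, -0.0], [0.994, 0.097, 0.057], [0.057, 0.005, -0.998]]
wrist_force: [-5.3, 35.8, 12.0]
gripper_width: 0.002
gripper_force: 18.4
```

Run:
```python
from h import *
where()
p,d=capture('side')
cv2.imwrite('pics/s3.png',cv2.resize(p[180:320,220:420,::-1],None,fx=4,fy=4,interpolation=cv2.INTER_CUBIC))
```

```text
t 8.33 case mm rel axis [ 30.3 -10.3] z 93.6 toolx ang rel -casex deg -88.55 tilt [-0.     0.057] F [-5.3 35.8 12. ] w 0.002
```

View pics/s3.png

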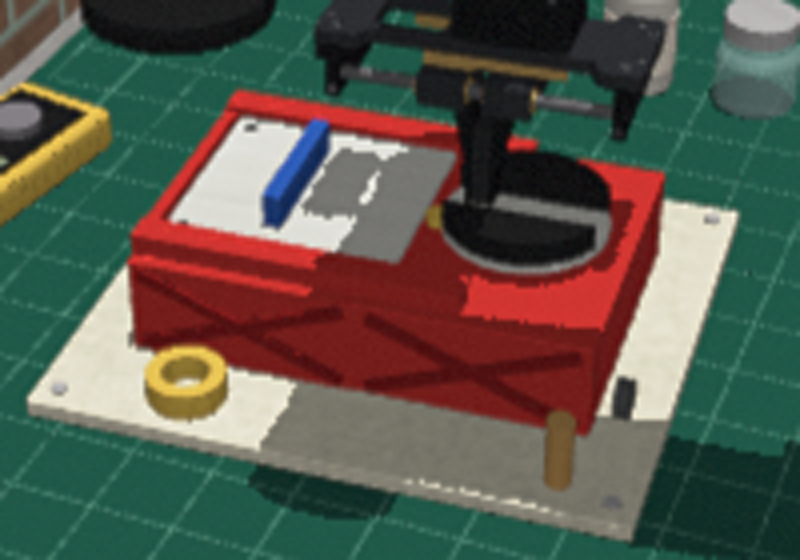

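The side view shows the cam turned, its tongue at (432,215) next to the panel edge, with the finger still leaning on the wall. I'll unload it further in steps.

Call:
drive_tool:
  rows:
    - {"tx": 0.5,"ty": 0,"tz": 0,"ax": 0,"ay": 0,"az": 0,"claw": 0}
    - {"tx": 0.3,"ty": 0,"tz": 0,"ax": 0,"ay": 0,"az": 0,"claw": 0}
    - {"tx": 0,"ty": 0,"tz": 0,"ax": 0,"ay": 0,"az": 0,"claw": 0}
    - {"tx": 0,"ty": 0,"tz": 0,"ax": 0,"ay": 0,"az": 0,"claw": 0}

```text
time_s: 8.72
tcp_pos: [0.5241, -0.0899, 0.0937]
ee_rot: [[-0.102, 0.995, -0.0], [0.993, 0.102, 0.055], [0.054, 0.005, -0.999]]
wrist_force: [-2.0, 15.2, 7.5]
gripper_width: 0.003
gripper_force: 7.9
```

Run:
```python
from h import *
where()
```

```text
t 8.72 case mm rel axis [30.3 -9.7] z 93.7 toolx ang rel -casex deg -88.28 tilt [-0.     0.055] F [-2.  15.2  7.5] w 0.003
```

Call:
drive_tool:
  rows:
    - {"tx": 0.4,"ty": 0,"tz": 0,"ax": 0,"ay": 0,"az": 0,"claw": 0}
    - {"tx": 0.4,"ty": 0,"tz": 0,"ax": 0,"ay": 0,"az": 0,"claw": 0}
    - {"tx": 0,"ty": 0,"tz": 0,"ax": 0,"ay": 0,"az": 0,"claw": 0}
    - {"tx": 0,"ty": 0,"tz": 0,"ax": 0,"ay": 0,"az": 0,"claw": 0}

```text
time_s: 9.05
tcp_pos: [0.5226, -0.0882, 0.0925]
ee_rot: [[-0.102, 0.995, -0.003], [0.993, 0.102, 0.055], [0.055, 0.003, -0.998]]
wrist_force: [-0.4, -0.9, -0.0]
gripper_width: 0.005
gripper_force: 0.0
```

Run:
```python
from h import *
where()
```

```text
t 9.05 case mm rel axis [28.9 -7.8] z 92.5 toolx ang rel -casex deg -88.26 tilt [-0.003  0.055] F [-0.4 -0.9 -0. ] w 0.005
```

Call:
drive_tool:
  rows:
    - {"tx": 0.6,"ty": 0,"tz": 0,"ax": 0,"ay": 0,"az": 0,"claw": 0}
    - {"tx": 0,"ty": 0,"tz": 0,"ax": 0,"ay": 0,"az": 0,"claw": 0}
    - {"tx": 0,"ty": 0,"tz": -1.5,"ax": 0,"ay": 0,"az": 0,"claw": 0}
    - {"tx": 0,"ty": 0,"tz": -2.5,"ax": 0,"ay": 0,"az": 0,"claw": 0}
    - {"tx": 0,"ty": 0,"tz": -3,"ax": 0,"ay": 0,"az": 0,"claw": 0}
    - {"tx": 0,"ty": 0,"tz": -3,"ax": 0,"ay": 0,"az": 0,"claw": 0}
    - {"tx": 0,"ty": 0,"tz": -3,"ax": 0,"ay": 0,"az": 0,"claw": 0}
    - {"tx": 0,"ty": 3,"tz": 0,"ax": 0,"ay": 0,"az": 0,"claw": 0}
    - {"tx": 0,"ty": 3,"tz": 0,"ax": 0,"ay": 0,"az": 0,"claw": 0}
    - {"tx": 0,"ty": 0,"tz": 0,"ax": 0,"ay": 0,"az": 0,"claw": 0}

```text
time_s: 9.88
tcp_pos: [0.5865, -0.0883, 0.222]
ee_rot: [[-0.109, 0.994, -0.0], [0.992, 0.109, 0.064], [0.063, 0.007, -0.998]]
wrist_force: [0.4, 0.4, -0.8]
gripper_width: 0.005
gripper_force: 0.0
```

Run:
```python
from h import *
where()
p,d=capture('wrist');cv2.imwrite('pics/w4.png',p[:,:,::-1])
p,d=capture('side');np.savez('s4.npz',p=p)
```

```text
t 9.88 case mm rel axis [ 92.6 -12.6] z 222.0 toolx ang rel -casex deg -87.9 tilt [-0.     0.064] F [ 0.4  0.4 -0.8] w 0.005
```

View pics/w4.png

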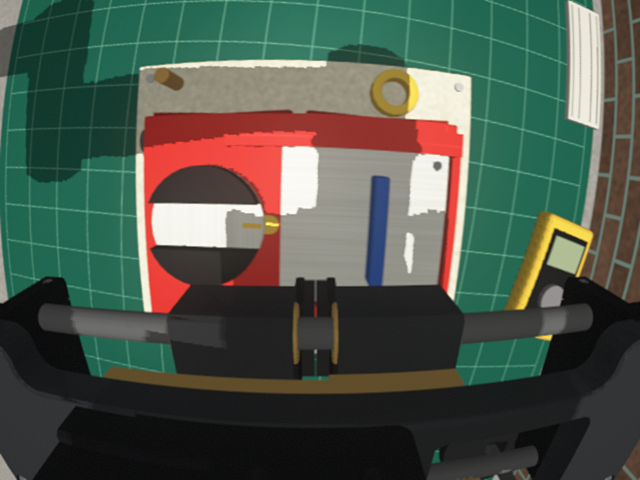

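The wrist view shows the slot lined up with the case's long axis, the tongue at (273,224) just behind the panel edge (x≈280), and the tab at (378,230). The tape and standoff are in place and the hand is clear, so I'm handing in.

```bash
python3 -c "
from station import *
print(finish_job())"
```

```text
the job is handed in; nothing more can be done
None
```

The panel was pushed home to its stop, then the cam was turned clockwise to its stop with the tongue behind the panel; the hand was clear at hand-in, at about 9.9 s, and the firmest push on the cam stop read about 75 N at the wrist (limit 120 N).

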